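# Make up the bedside collection tray

### The arm

A 7-joint arm with a two-finger parallel gripper is mounted at the origin on a cart in front of the work surface, level with it; the furniture and walls round the work are solid. World frame = base frame: x ahead of the robot, y to its left, z up, the work surface at z = 0. Lengths are in m, angles in rad, forces in N, time in s.
With the tool pointing down it reaches from about 0.35 to 0.9 m from the base axis. Payload 8.1 kg.
Tool frame: the origin (TCP) lies midway between the tips of the shut fingers; the grasp point (between the pads) lies 19 mm behind it (arm.hold_point_z is the z of the grasp point in the tool frame, in m); z points along the fingers, y is the line along which they close (so a half turn about z gives the same grasp; the last joint's range is limited). The gripper opens to 92 mm and grips with 3 to 60 N. Pads are 19 mm wide; open, the fingers measure 130 mm over their backs; the gripper's body (75 mm by 190 mm) begins 47 mm behind the grasp point.
Start: joints at [1.022, 0.434, 0.025, 1.573, -0.012, 1.134, -0.075], TCP at [0.269, -0.564, 0.227] pointing down, gripper open.
Joint ranges: [-2.62, 2.62], [-0.44, 2.09], [-1.27, 1.32], [0.08, 2.57], [-1.32, 4.46], [0.12, 2], [-2.74, 2.74]. Speed limits (rad/s): [2.22, 2.22, 3.01, 3.01, 3.14, 3.14, 3.14].

### API

Orientations are given as a rotation vector (axis times angle).
In Python, from cell import arm, get_image, camera_params, job gives the robot as it stands.
- The arm moves only by the tool send_rows, never from a script. Its argument "deltas" is a list of rows, each a list of 3 entries, a list of its own where there are three numbers: the shift along the world's x, y, z in m, then the turn, a rotation vector about the world's x, y, z in rad, then the finger opening in m, from 0 to 0.0918. In form: [[[tx, ty, tz], [ax, ay, az], gripper], ...]. A call has exactly 10 rows; each row shifts and turns the commanded pose from where the row before left it; what a row does not reach is not made up. A row lasts 1/10 s, in which the tool goes at most 50 mm and 8.59 degrees, less where a joint would pass 70% of its speed; a pose out of reach is approached as far as the arm can. A call with a gripper value outside its range is refused whole. The fingers move at their own pace and stop on an object; "force" is the grip in N (left out, the last holds). Time passes only in rows, so rows that do not move let the fingers close, or fill a call up. It gives the time, the measured TCP pose, the force and the opening at its end, in the units of the state.
- arm.observe(): the state, without advancing time (a new reading comes with each control period).
- get_image(name): name is "side" or "top"; returns the picture (420x560x3 uint8, red, green, blue); there is no depth.
- camera_params(name): a dict with "fov_y" (degrees; the focal length in pixels is half the picture's height over the tangent of half this angle, whatever the lens; pixels are square), "cx", "cy" (the principal point, pixels), "rvec" (rotation vector, rad) and "tvec" (3), from world to camera coordinates, as OpenCV has them. Camera axes: x right, y down, z forward; pixel columns grow to the right and rows downward; lengths in m; the calibration is good to about 2 mm. A picture is of the moment at which its call begins. camera_params takes no time and is no camera call.
- job.sign_off(): hands the job in, once; it reports no verdict.
The state is a dict: "clock": time; "joints": joint angles; "dq": joint speeds; "joint_efforts": joint torques, N m; "position": TCP position; "ee_rot": TCP orientation; "force": force on the tool from outside, world axes, zero at the start; "ft_torque": the same for the moment, N m; "width": opening from 0.0 (shut) to 1.0 (fully open).
Only numpy, scipy, OpenCV 4.12 (cv2) and the standard library are available. Lean on these libraries where they do the work, as an engineer would, in place of code of your own. Each camera call takes 0.05 s, during which the arm holds its last target. There are 200 camera calls.

### The job

Make up the grey collection tray: take out the orange-lidded cup that stands in the yellow section and stand it wholly on the round black mat, and put the blue-lidded cup in the yellow section, the blue tape roll in the green section and the timer in the red section, each upright and flat on its section's floor inside the rim. Leave the cream tape roll and the brown dropper bottle where they are, and do not tip anything over.

Things in the scene. Friction and masses are not known exactly. Their poses are not given: they have to be found in the camera images.
- cup_blue: specimen cup with a bright blue screw lid and white round wall, 64 mm high, body 55 mm across, lid 61 mm across from 52 to 64 mm height. Stands loose on the worktop. Origin: centre of its underside, z up. 50 g
- cup_orange: specimen cup with an orange screw lid, same size as the blue-lidded one (64 mm high, body 55 mm, lid 61 mm across from 52 to 64 mm height). At the start it stands in the yellow section of the tray, where it does not belong. Origin: centre of its underside, z up. 50 g
- tape_blue: blue tape roll lying flat, 52 mm across, 19 mm high; to be gripped from outside across its diameter (treat the hole as closed). Origin: centre of its underside, z up. 50 g
- tape_cream: cream (off-white) tape roll lying flat, 62 mm across, 19 mm high: a look-alike to be left. Origin: centre of its underside, z up
- timer: bench timer: cream-white square foot 60 x 60 mm with rounded corners, 26 mm high, its sides along its x and y axes; grip it across this foot. On it a dark grey dial (fixed), 48 mm across, tapering to a small knob at 44 mm height. Origin: centre of its underside, z up. It starts at any yaw; turned about 45 degrees to a section it does not fit inside the rim. 90 g
- section_yellow: yellow-floored section of the grey collection tray: a square shallow pan 82 mm outside, 76 mm inside, white rim 7 mm high and 3 mm thick, floor 2 mm thick. Origin: centre of its underside (about 3 mm above the worktop); x and y run along its sides, z up. Fixed. The three sections stand side by side along the tray with their centres 83 mm apart, in any order; all three are turned alike
- section_green: green-floored section of the grey collection tray: a square shallow pan 82 mm outside, 76 mm inside, white rim 7 mm high and 3 mm thick, floor 2 mm thick. Origin: centre of its underside (about 3 mm above the worktop); x and y run along its sides, z up. Fixed. The three sections stand side by side along the tray with their centres 83 mm apart, in any order; all three are turned alike
- section_red: red-floored section of the grey collection tray: a square shallow pan 82 mm outside, 76 mm inside, white rim 7 mm high and 3 mm thick, floor 2 mm thick. Origin: centre of its underside (about 3 mm above the worktop); x and y run along its sides, z up. Fixed. The three sections stand side by side along the tray with their centres 83 mm apart, in any order; all three are turned alike
- mat: round black rubber mat, 90 mm across, 2 mm thick, flat on the worktop, fixed. Origin: centre of its underside. (Right of the work a tall solid machine under a blue drape fills the worktop from about y = -0.03 at x = 0.6 and y = -0.12 at x = 0.5; draw the tool in to x below 0.4 to pass in front of it)
- bottle: brown dropper bottle with black dropper top, 31 mm across, 90 mm high, a bystander to be left. A solid side wall stands left of the work at y = 0.42. Origin: centre of its underside, z up

How it is judged:
By the outcome, as a careful person would: the job done as asked, in the order asked, and still so for the second after the job is handed in, with the robot touching nothing.
It also fails if it takes over 90 s, if anything falls off the work surface, if the arm or the gripper's body presses on something with over 40 N, if the wrist force passes 120 N, or if a joint passes its speed limit or range.

## Working session

There is one attempt and no reset: what is moved stays moved. The work goes in short steps, Python scripts to look and compute and a tool call to move; the robot and the scene stay as the last step left them, time stands still between calls to the robot, and variables do not carry over. Pictures are saved under pics/ and viewed, on a budget of 14 in all, crops included, one or two more only if the job needs it, and the job is handed in when it is done.

Besides the shell and the picture viewer there is one more tool, called after "Request:" as name([rows], argument=value, ...), one row to a line, values as JSON. send_rows: Moves the arm, as the interface text tells. Its arguments: {"type":"object","properties":{"deltas":{"type":"array","items":{"type":"array"}},"force":{"type":"number"}},"required":["deltas"]}

```bash
ls; mkdir -p pics; python3 - <<'E'
from cell import arm,get_image,camera_params
import cv2
for n in("top","side"):
    cv2.imwrite(f"pics/{n}0.png",get_image(n)[:,:,::-1]); print(n,camera_params(n))
print(arm.observe(),arm.hold_point_z)
E
```

```text
pics
top {'fov_y': 46.60248128122502, 'cx': 283.56909911369644, 'cy': 209.81301902945938, 'rvec': array([ 2.18158628, -2.15558411,  0.10387473]), 'tvec': array([0.11999112, 0.55849528, 0.91808447])}
side {'fov_y': 53.91169686845662, 'cx': 283.8650241935192, 'cy': 206.25086884539536, 'rvec': array([ 2.16846089, -1.38972815,  0.47475908]), 'tvec': array([-0.13992838,  0.45191635,  0.57249462])}
{'clock': 0.1, 'joints': array([ 1.02241543,  0.43515677,  0.02498004,  1.57398609, -0.01157187,
        1.13397824, -0.07511457]), 'dq': array([-0.00147925, -0.0028973 , -0.00066208, -0.00298725, -0.00059814,
       -0.0008913 , -0.00013206]), 'joint_efforts': array([ 3.15703510e-03, -6.69131112e+01,  9.88048576e-01, -3.15149581e+01,
       -6.05337135e-02,  3.73395940e-02,  3.48392155e-05]), 'position': array([ 0.26922818, -0.56355188,  0.22602911]), 'ee_rot': array([-3.06262975e+00, -6.94039478e-01,  7.14184709e-04]), 'force': array([-0.50812936, -0.17593426, -0.62863458]), 'ft_torque': array([-0.02202272, -0.01614771, -0.05572106]), 'width': 0.9979305113237467} -0.0188
```

View pics/top0.png

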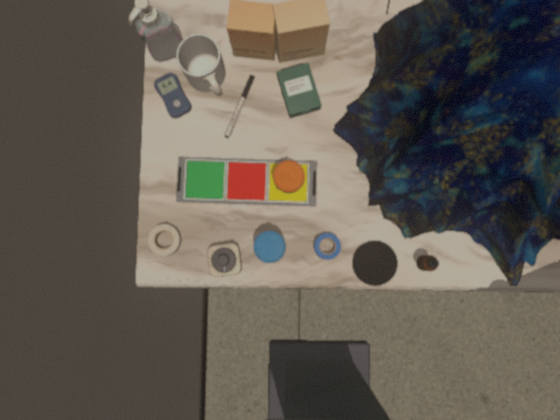

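View pics/side0.png

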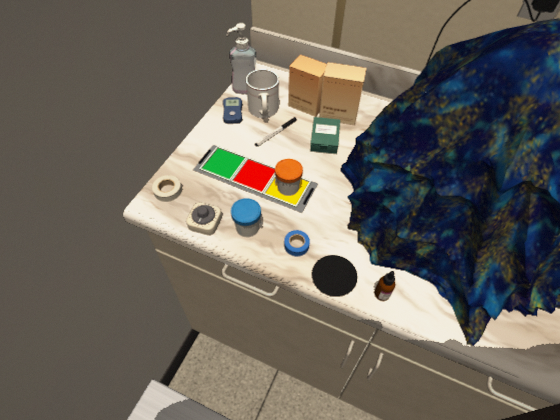

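The top view shows the tray at rows 158-205: green (205,180), red (247,181), and yellow (289,182) with the orange lid at (288,176). In front of it are the cream tape (164,239), timer (224,259), blue cup (269,247), blue tape (327,246), mat (375,263) and bottle (428,263). The side view agrees.

```bash
cat > h.py <<'E'
import numpy as np, cv2
from cell import arm,get_image,camera_params
def ray(n,uv):
    p=camera_params(n); R=cv2.Rodrigues(p["rvec"])[0]; f=210/np.tan(np.radians(p["fov_y"]/2))
    uv=np.atleast_2d(uv).astype(float)
    d=np.c_[(uv-[p["cx"],p["cy"]])/f,np.ones(len(uv))]@R
    return -R.T@p["tvec"],d
def plane(n,uv,z):
    c,d=ray(n,uv); return (c+d*((z-c[2])/d[:,2])[:,None])[:,:2]
def blobs(img,lo,hi,amin=100):
    m=cv2.inRange(cv2.cvtColor(img,cv2.COLOR_RGB2HSV),lo,hi)
    cs=cv2.findContours(m,cv2.RETR_EXTERNAL,cv2.CHAIN_APPROX_NONE)[0]
    return sorted([c for c in cs if cv2.contourArea(c)>amin],key=cv2.contourArea,reverse=True)
def circ(n,c,z):
    P=plane(n,cv2.convexHull(c)[:,0],z); (x,y),r=cv2.minEnclosingCircle((P*1000).astype(np.float32)); 
    m=cv2.fitEllipse((P*1000).astype(np.float32)); return np.round([x,y,2*r],1),np.round(m[0],1),np.round(m[1],1)
E
python3 - <<'E'
from h import *
H={"orange":((5,170,120),(14,255,255),.064),"blue":((98,120,60),(118,255,255),.064),"bluetape":((98,120,60),(118,255,255),.019),
"green":((50,120,60),(80,255,255),.005),"red":((0,200,120),(4,255,255),.005),"yellow":((23,150,100),(32,255,255),.005),"black":((0,0,0),(180,255,45),.002),"cream/timer":((10,30,110),(30,110,255),.019)}
for n in("top","side"):
    im=get_image(n)
    for k,(lo,hi,z) in H.items():
        for c in blobs(im,lo,hi):
            x,y,w,h=cv2.boundingRect(c)
            if y<140 or x>460 or (n=="top" and y>285) or (n=="side" and (y>320)) or w>120: continue
            r=cv2.minAreaRect((plane(n,c[:,0],z)*1000).astype(np.float32))
            print(n,k,(x,y,w,h),int(cv2.contourArea(c)),*circ(n,c,z),"rect",np.round(r[0],1),np.round(r[1],1),round(r[2],1))
    hsv=cv2.cvtColor(im,cv2.COLOR_RGB2HSV)
    if n=="top":
        print(hsv[259,205:245:2].tolist()); print(hsv[239,145:183:2].tolist())
        g=im[205:285,140:290]
        cv2.imwrite("pics/t1.png",cv2.resize(g,None,fx=5,fy=5,interpolation=cv2.INTER_CUBIC)[:,:,::-1])
E
```

```text
top orange (274, 162, 30, 30) 674 [617.1 118.7  58.2] [617.3 118.5] [56.4 57.6] rect [616.5 118. ] [55.1 54.5] 0.7
top blue (389, 178, 27, 9) 108 [610.4 -95.   49.5] [608.3 -97.1] [15.9 50. ] rect [607.5 -95.3] [14.4 49.4] 5.9
top bluetape (389, 178, 27, 9) 108 [ 617.7 -105.8   52. ] [ 615.5 -108. ] [16.7 52.4] rect [ 614.6 -106.1] [15.1 51.9] 5.9
top green (187, 162, 36, 36) 1130 [618.5 285.6  96. ] [618.6 285.8] [86.2 93.2] rect [618.6 285.6] [70.  70.1] 88.7
top yellow (269, 164, 38, 37) 427 [615.4 118.7  99.5] [616.6 120.1] [ 86.5 103. ] rect [615.1 119. ] [72.8 71.5] 88.8
top black (406, 207, 14, 21) 107 [ 548.3 -128.8   41.4] [ 548.5 -129.9] [29.3 40.2] rect [ 548.9 -127.7] [25.9 36.5] 76.3
[[17, 47, 164], [16, 50, 157], [18, 57, 162], [18, 57, 121], [14, 31, 90], [15, 39, 92], [16, 42, 91], [12, 35, 95], [18, 35, 95], [12, 33, 99], [15, 37, 96], [13, 35, 88], [16, 34, 82], [14, 37, 103], [17, 40, 101], [17, 47, 108], [19, 50, 163], [18, 55, 148], [17, 58, 132], [16, 55, 149]]
[[17, 57, 160], [17, 53, 158], [18, 48, 171], [19, 48, 171], [18, 59, 164], [17, 89, 109], [15, 61, 12
[... 2504 characters left out ...]
[618.2 118.5 100.7] [613.9 117.6] [80.7 98.7] rect [619.  119.8] [74.5 72.6] 89.1
side black (312, 256, 45, 40) 1339 [459.2 -53.2  87.7] [459.2 -53.4] [86.4 87. ] rect [458.7 -53.7] [84.4 86.6] 24.9
side black (348, 189, 51, 41) 868 [645.  -78.5 155.5] [646.5 -68.3] [ 82.9 157. ] rect [651.3 -71.4] [ 83.5 148.8] 45.7
side black (341, 140, 33, 50) 441 [756.4   3.3 158.3] [ 7.583e+02 -3.000e-01] [ 76.5 155.1] rect [757.3  -6. ] [ 67.9 152.7] 88.7
side black (368, 161, 43, 13) 135 [779.6 -73.1 100. ] [780.8 -74.2] [ 23.7 103.4] rect [782.1 -72.9] [ 22.1 100. ] 5.7
side cream/timer (367, 270, 62, 43) 701 [ 458.6 -175.4  120.9] [ 470.  -178.5] [ 78.9 127. ] rect [ 455.1 -172.9] [106.7  65.5] 55.0
```

View pics/t1.png

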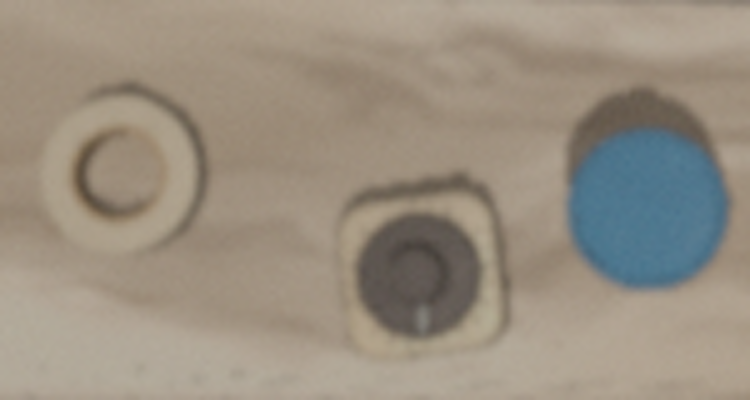

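The cream tape (rim centre about (164,239) full-frame) and the timer's square foot (yawed about 5°) are clear. The blue lid is at (269,246).

```bash
python3 - <<'E'
from h import *
t=get_image("top")
for k,lo,hi,z in(("lid",(95,90,50),(120,255,255),.064),("tape",(95,90,50),(120,255,255),.019),("mat",(0,0,0),(180,255,50),.002),("bottle",(0,0,0),(180,255,60),.08)):
    for c in blobs(t,lo,hi,80):
        x,y,w,h=cv2.boundingRect(c)
        if 205<y<285 and 200<x<450 and x+w<460 and y+h<287: print(k,(x,y,w,h),*circ("top",c,z))
c=np.array([[340,205],[492,190],[508,338],[355,356]])
for L in ([[340,230],[352,335]],[[496,210],[508,320]],[[360,200],[470,190]],[[370,355],[495,343]]):
    P=plane("top",(np.array(L)+.5)/5-.5+[140,205],.026)*1000; d=P[1]-P[0]; print(P.round(1).tolist(),np.degrees(np.arctan2(d[1],d[0])).round(1))
print((plane("top",(c+.5)/5-.5+[140,205],.026)*1000).mean(0))
s=get_image("side"); g=s[180:305,170:420]
cv2.imwrite("pics/s1.png",cv2.resize(g,None,fx=3.2,fy=3.2,interpolation=cv2.INTER_CUBIC)[:,:,::-1])
E
```

```text
lid (255, 232, 30, 30) [485.5 153.   56.3] [485.5 152.7] [55.3 55.8]
lid (315, 234, 25, 24) [488.   45.3  46.2] [487.4  45.4] [44.5 45.6]
tape (255, 232, 30, 30) [486.6 154.5  59.1] [486.6 154.2] [58.1 58.6]
tape (315, 234, 25, 24) [489.2  41.5  48.5] [488.6  41.6] [46.8 47.9]
bottle (354, 242, 42, 42) [457.6 -39.2  76.5] [457.5 -39.3] [75.5 75.9]
[[476.4, 272.3], [436.3, 266.6]] -171.9
[[484.8, 212.2], [442.7, 206.7]] -172.5
[[488.0, 264.9], [492.4, 222.5]] -84.1
[[428.7, 259.4], [433.9, 211.5]] -83.9
[460.67136064 239.56736335]
```

View pics/s1.png

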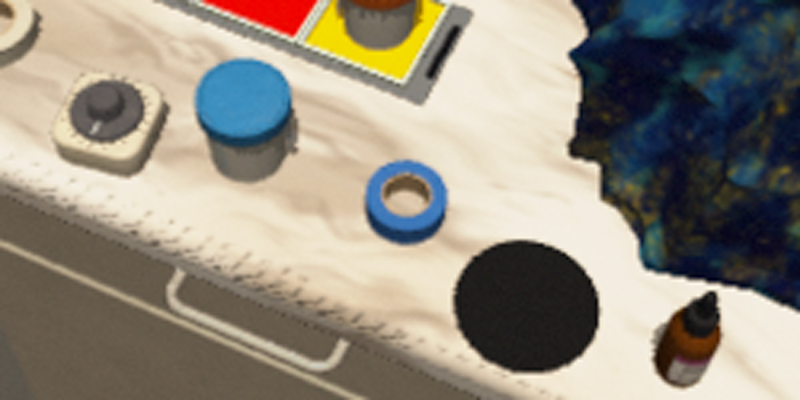

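Request:
send_rows([
  [[0, 0.03, 0.01], [0, 0, 0.12], 0.0918],
  [[0, 0.04, 0], [0, 0, 0.12], 0.0918],
  [[0, 0.04, 0], [0, 0, 0.12], 0.0918],
  [[0.005, 0.04, 0], [0, 0, 0.12], 0.0918],
  [[0.01, 0.04, 0], [0, 0, 0.12], 0.0918],
  [[0.01, 0.04, 0], [0, 0, 0.12], 0.0918],
  [[0.01, 0.04, 0], [0, 0, 0.12], 0.0918],
  [[0.02, 0.04, 0], [0, 0, 0.12], 0.0918],
  [[0.02, 0.04, 0], [0, 0, 0.12], 0.0918],
  [[0.02, 0.03, 0], [0, 0, 0.12], 0.0918],
], force=20)

```text
clock: 1.3
position: [0.3649, -0.1816, 0.2371]
ee_rot: [2.129, 2.309, 0.0]
force: [0.9, 0.2, -0.6]
width: 1.0
```

The side view shows everything upright. Mat centre is near (526,305) in the crop, and the tape roll is at (405,200). Position estimates (mm): orange (619,119), blue cup (485,152), tape (487,41), timer (461,240, yaw about 7°) and mat (457,-54).

Request:
send_rows([
  [[0, 0.03, 0], [0, 0, 0.1], 0.0918],
  [[0, 0.04, 0], [0, 0, 0.1], 0.0918],
  [[0, 0.04, 0], [0, 0, 0.1], 0.0918],
  [[0, 0.04, 0], [0, 0, 0.1], 0.0918],
  [[0.02, 0.04, 0], [0, 0, 0.1], 0.0918],
  [[0.03, 0.04, 0], [0, 0, 0.1], 0.0918],
  [[0.04, 0.03, 0], [0, 0, 0.1], 0.0918],
  [[0.04, 0.02, 0], [0, 0, 0], 0.0918],
  [[0.04, 0.01, 0], [0, 0, 0], 0.0918],
  [[0.04, 0.01, 0], [0, 0, 0], 0.0918],
])

```text
clock: 2.3
position: [0.576, 0.1169, 0.2364]
ee_rot: [-1.217, -2.896, 0.0]
force: [0.9, 0.1, 2.4]
width: 0.997
```

Request:
send_rows([
  [[0.03, 0.0, 0], [0, 0, 0], 0.0918],
  [[0.014, 0.0, 0], [0, 0, 0], 0.0918],
  [[0, 0, -0.02], [0, 0, 0], 0.0918],
  [[0, 0, -0.03], [0, 0, 0], 0.0918],
  [[0, 0, -0.03], [0, 0, 0], 0.0918],
  [[0, 0, -0.02], [0, 0, 0], 0.0918],
  [[0, 0, 0], [0, 0, 0], 0.0918],
  [[0, 0, 0], [0, 0, 0], 0.0918],
  [[0, 0, 0], [0, 0, 0], 0.0918],
  [[0, 0, 0], [0, 0, 0], 0.0918],
])

```text
clock: 3.3
position: [0.6193, 0.1164, 0.1382]
ee_rot: [1.217, 2.894, 0.002]
force: [-0.1, -0.6, -0.6]
width: 1.001
```

```bash
python3 - <<'E'
from h import *
print(arm.observe()["joints"].round(2))
a=get_image("top")[120:260,200:400]; b=get_image("side")[90:230,180:380]
cv2.imwrite("pics/c1.png",cv2.resize(np.hstack([a,b]),None,fx=2,fy=2,interpolation=cv2.INTER_CUBIC)[:,:,::-1])
E
```

```text
[ 0.13  0.6  -0.62  1.63  0.39  1.04  0.17]
```

View pics/c1.png

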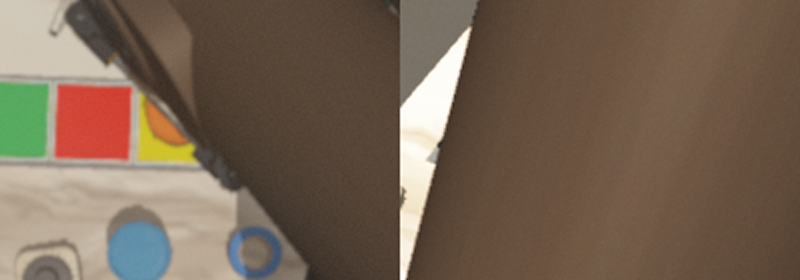

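The fingers straddle the orange lid along the diagonal as intended. I'll descend and grip the lid.

Request:
send_rows([
  [[0, 0.002, -0.02], [0, 0, 0], 0.0918],
  [[0, 0, -0.02], [0, 0, 0], 0.0918],
  [[0, 0, -0.02], [0, 0, 0], 0.0918],
  [[0, 0, -0.02], [0, 0, 0], 0.0918],
  [[0, 0, -0.014], [0, 0, 0], 0.0918],
  [[0, 0, 0], [0, 0, 0], 0.0918],
  [[0, 0, 0], [0, 0, 0], 0.05],
  [[0, 0, 0], [0, 0, 0], 0.05],
  [[0, 0, 0], [0, 0, 0], 0.05],
  [[0, 0, 0], [0, 0, 0], 0.05],
], force=15)

```text
clock: 4.4
position: [0.6189, 0.1181, 0.0435]
ee_rot: [1.217, 2.895, 0.001]
force: [-0.8, 0.3, -0.0]
width: 0.701
```

Request:
send_rows([
  [[0, 0, 0], [0, 0, 0], 0.05],
  [[0, 0, 0], [0, 0, 0], 0.05],
  [[0, 0, 0.01], [0, 0, 0], 0.05],
  [[0, 0, 0.02], [0, 0, 0], 0.05],
  [[0, 0, 0.02], [0, 0, 0], 0.05],
  [[0, 0, 0.02], [0, 0, 0], 0.05],
  [[0, 0, 0.02], [0, 0, 0], 0.05],
  [[0, 0, 0.01], [0, 0, 0], 0.05],
  [[0, 0, 0], [0, 0, 0], 0.05],
  [[0, 0, 0], [0, 0, 0], 0.05],
])

```text
clock: 5.4
position: [0.6182, 0.1178, 0.1422]
ee_rot: [-1.217, -2.896, 0.001]
force: [1.4, -1.4, -1.0]
width: 0.662
```

Request:
send_rows([
  [[-0.01, -0.01, 0.01], [0, 0, 0], 0.05],
  [[-0.02, -0.01, 0], [0, 0, 0], 0.05],
  [[-0.025, -0.01, 0], [0, 0, 0], 0.05],
  [[-0.025, -0.01, 0], [0, 0, 0], 0.05],
  [[-0.025, -0.01, 0], [0, 0, 0], 0.05],
  [[-0.025, -0.015, 0], [0, 0, 0], 0.05],
  [[-0.02, -0.02, 0], [0, 0, 0], 0.05],
  [[-0.013, -0.02, 0], [0, 0, 0], 0.05],
  [[0, -0.02, 0], [0, 0, 0], 0.05],
  [[0, 0, 0], [0, 0, 0], 0.05],
])

```text
clock: 6.4
position: [0.4539, -0.0105, 0.1523]
ee_rot: [-1.223, -2.893, 0.004]
force: [-0.8, 0.0, -0.4]
width: 0.66
```

Request:
send_rows([
  [[0, -0.015, 0], [0, 0, 0], 0.05],
  [[0, -0.02, 0], [0, 0, 0], 0.05],
  [[0, -0.007, 0], [0, 0, 0], 0.05],
  [[0, 0, 0], [0, 0, 0], 0.05],
  [[0, 0, 0], [0, 0, 0], 0.05],
  [[0, 0, -0.02], [0, 0, 0], 0.05],
  [[0, 0, -0.02], [0, 0, 0], 0.05],
  [[0, 0, -0.02], [0, 0, 0], 0.05],
  [[0, 0, -0.01], [0, 0, 0], 0.05],
  [[0, 0, 0], [0, 0, 0], 0.05],
])

```text
clock: 7.4
position: [0.4547, -0.048, 0.0819]
ee_rot: [-1.214, -2.895, 0.0]
force: [-0.0, -0.6, 0.2]
width: 0.654
```

```bash
python3 - <<'E'
from h import *
print(arm.observe()["joints"].round(2))
a=get_image("top")[150:290,250:450]; b=get_image("side")[180:320,250:450]
cv2.imwrite("pics/c2.png",cv2.resize(np.hstack([a,b]),None,fx=2,fy=2,interpolation=cv2.INTER_CUBIC)[:,:,::-1])
E
```

```text
[ 0.48  0.44 -0.62  2.09  0.38  0.72  0.38]
```

View pics/c2.png

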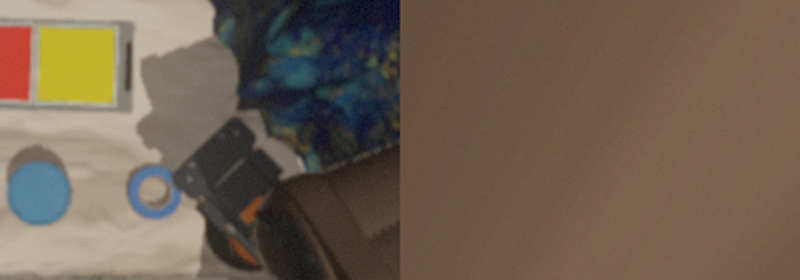

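The cup hangs over the mat, clear of the drape. Lowering it now.

Request:
send_rows([
  [[0, 0, -0.015], [0, 0, 0], 0.05],
  [[0, 0, -0.015], [0, 0, 0], 0.05],
  [[0, 0, -0.006], [0, 0, 0], 0.05],
  [[0, 0, -0.003], [0, 0, 0], 0.05],
  [[0, 0, -0.002], [0, 0, 0], 0.05],
  [[0, 0, 0], [0, 0, 0], 0.05],
  [[0, 0, 0], [0, 0, 0], 0.07],
  [[0, 0, 0], [0, 0, 0], 0.085],
  [[0, 0, 0], [0, 0, 0], 0.0918],
  [[0, 0, 0], [0, 0, 0], 0.0918],
])

```text
clock: 8.5
position: [0.4556, -0.049, 0.0419]
ee_rot: [1.217, 2.896, 0.0]
force: [0.9, 0.4, 0.8]
width: 0.959
```

Request:
send_rows([
  [[0, 0, 0], [0, 0, 0], 0.0918],
  [[0, 0, 0], [0, 0, 0], 0.0918],
  [[0, 0, 0.01], [0, 0, 0], 0.0918],
  [[0, 0, 0.02], [0, 0, 0], 0.0918],
  [[0, 0, 0.03], [0, 0, 0], 0.0918],
  [[0, 0, 0.03], [0, 0, 0], 0.0918],
  [[0, 0.02, 0.02], [0, 0, 0], 0.0918],
  [[0, 0.03, 0], [0, 0, 0], 0.0918],
  [[0.01, 0.04, 0], [0, 0, 0], 0.0918],
  [[0.02, 0.03, 0], [0, 0, 0], 0.0918],
])

```text
clock: 9.5
position: [0.4847, 0.073, 0.153]
ee_rot: [1.216, 2.896, 0.0]
force: [0.7, -0.9, 0.7]
width: 1.0
```

```bash
python3 - <<'E'
from h import *
print(arm.observe()["position"])
t=get_image("top")
for c in blobs(t,(5,150,90),(14,255,255)): print(cv2.boundingRect(c),*circ("top",c,.066))
for c in blobs(t,(0,0,0),(180,255,50),80):
    x,y,w,h=cv2.boundingRect(c)
    if 205<y<285 and 340<x<410: print("mat",(x,y,w,h),*circ("top",c,.002))
E
```

```text
[0.48471174 0.07295906 0.15297129]
mat (405, 206, 30, 25) [ 550.5 -144.7   64.5] [ 547.  -145.5] [32.9 67.5]
```

Request:
send_rows([
  [[0, 0.03, 0], [0, 0, 0], 0.0918],
  [[0, 0.03, 0], [0, 0, 0], 0.0918],
  [[0, 0.019, 0], [0, 0, 0], 0.0918],
  [[0, 0, -0.015], [0, 0, 0], 0.0918],
  [[0, 0, -0.02], [0, 0, 0], 0.0918],
  [[0, 0, -0.01], [0, 0, 0], 0.0918],
  [[0, 0, 0], [0, 0, 0], 0.0918],
  [[0, 0, 0], [0, 0, 0], 0.0918],
  [[0, 0, 0], [0, 0, 0], 0.0918],
  [[0, 0, 0], [0, 0, 0], 0.0918],
])

```text
clock: 10.55
position: [0.4859, 0.1501, 0.1075]
ee_rot: [1.217, 2.895, 0.001]
force: [0.5, -0.1, -0.3]
width: 0.999
```

```bash
python3 - <<'E'
from h import *
print(arm.observe()["position"])
cv2.imwrite("pics/c3.png",cv2.resize(np.hstack([get_image("top")[140:290,220:450],get_image("side")[150:300,190:410]]),None,fx=1.75,fy=1.75)[:,:,::-1])
E
```

```text
[0.48593284 0.15013914 0.10749453]
```

View pics/c3.png

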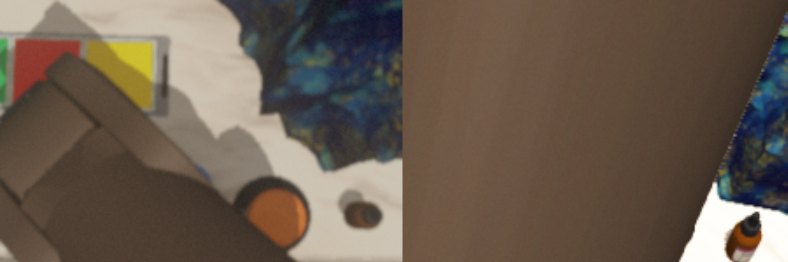

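The orange cup stands upright on the mat, with black visible around it and the bottle untouched. Next I'll pick up the blue cup.

Request:
send_rows([
  [[0, 0.001, -0.02], [0, 0, 0], 0.0918],
  [[0, 0.001, -0.02], [0, 0, 0], 0.0918],
  [[0, 0, -0.02], [0, 0, 0], 0.0918],
  [[0, 0, -0.009], [0, 0, 0], 0.0918],
  [[0, 0, 0], [0, 0, 0], 0.0918],
  [[0, 0, 0], [0, 0, 0], 0.05],
  [[0, 0, 0], [0, 0, 0], 0.05],
  [[0, 0, 0], [0, 0, 0], 0.05],
  [[0, 0, 0], [0, 0, 0], 0.05],
  [[0, 0, 0], [0, 0, 0], 0.05],
])

```text
clock: 11.65
position: [0.4858, 0.1521, 0.0382]
ee_rot: [1.217, 2.895, 0.001]
force: [-0.7, -0.7, 4.1]
width: 0.657
```

Request:
send_rows([
  [[0, 0, 0], [0, 0, 0], 0.05],
  [[0, 0, 0.01], [0, 0, 0], 0.05],
  [[0, 0, 0.02], [0, 0, 0], 0.05],
  [[0, 0, 0.02], [0, 0, 0], 0.05],
  [[0, 0, 0.015], [0, 0, 0], 0.05],
  [[0.01, -0.005, 0], [0, 0, 0], 0.05],
  [[0.025, -0.01, 0], [0, 0, 0], 0.05],
  [[0.03, -0.01, 0], [0, 0, 0], 0.05],
  [[0.03, -0.006, 0], [0, 0, 0], 0.05],
  [[0.02, 0, 0], [0, 0, 0], 0.05],
])

```text
clock: 12.65
position: [0.6028, 0.1183, 0.1018]
ee_rot: [1.222, 2.894, -0.002]
force: [-0.0, 0.1, -1.0]
width: 0.661
```

Request:
send_rows([
  [[0.012, 0.001, 0], [0, 0, 0], 0.05],
  [[0.004, 0, 0], [0, 0, 0], 0.05],
  [[0, 0, 0], [0, 0, 0], 0.05],
  [[0, 0, -0.02], [0, 0, 0], 0.05],
  [[0, 0, -0.02], [0, 0, 0], 0.05],
  [[0, 0, -0.015], [0, 0, 0], 0.05],
  [[0, 0, -0.003], [0, 0, 0], 0.05],
  [[0, 0, -0.001], [0, 0, 0], 0.05],
  [[0, 0, 0], [0, 0, 0], 0.05],
  [[0, 0, 0], [0, 0, 0], 0.05],
])

```text
clock: 13.65
position: [0.6168, 0.1222, 0.0443]
ee_rot: [1.217, 2.895, 0.001]
force: [0.6, 0.5, -1.0]
width: 0.655
```

Request:
send_rows([
  [[0, -0.002, 0], [0, 0, 0], 0.05],
  [[0, 0, -0.001], [0, 0, 0], 0.05],
  [[0, 0, 0], [0, 0, 0], 0.07],
  [[0, 0, 0], [0, 0, 0], 0.085],
  [[0, 0, 0], [0, 0, 0], 0.0918],
  [[0, 0, 0], [0, 0, 0], 0.0918],
  [[0, 0, 0.01], [0, 0, 0], 0.0918],
  [[0, 0, 0.02], [0, 0, 0], 0.0918],
  [[0, 0, 0.03], [0, 0, 0], 0.0918],
  [[0, 0, 0.03], [0, 0, 0], 0.0918],
])

```text
clock: 14.65
position: [0.6162, 0.1202, 0.1342]
ee_rot: [-1.217, -2.896, -0.0]
force: [1.4, 0.6, 0.3]
width: 1.0
```

Request:
send_rows([
  [[-0.02, 0, 0], [0, 0, 0], 0.0918],
  [[-0.03, -0.01, 0], [0, 0, 0], 0.0918],
  [[-0.03, -0.02, 0], [0, 0, 0], 0.0918],
  [[-0.03, -0.03, 0], [0, 0, 0], 0.0918],
  [[-0.02, -0.02, 0], [0, 0, 0], 0.0918],
  [[0, 0, 0], [0, 0, 0], 0.0918],
  [[0, 0, 0], [0, 0, 0], 0.0918],
  [[0, 0, 0], [0, 0, 0], 0.0918],
  [[0, 0, 0], [0, 0, 0], 0.0918],
  [[0, 0, 0], [0, 0, 0], 0.0918],
])

```text
clock: 15.65
position: [0.487, 0.0409, 0.1327]
ee_rot: [-1.216, -2.897, -0.001]
force: [0.5, -0.0, -0.0]
width: 1.002
```

```bash
python3 - <<'E'
from h import *
cv2.imwrite("pics/c4.png",cv2.resize(np.hstack([get_image("top")[140:290,170:450],get_image("side")[130:280,190:330]]),None,fx=1.8,fy=1.8)[:,:,::-1])
E
```

```text
(no output)
```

View pics/c4.png

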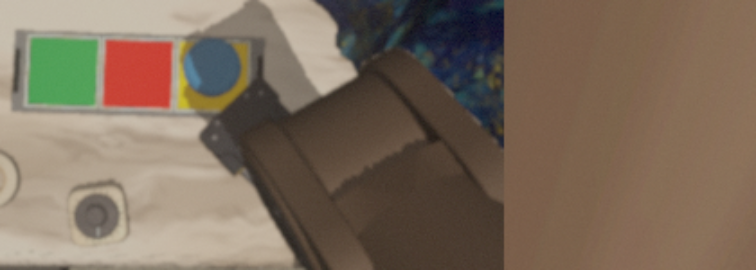

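The blue cup stands upright in the yellow section. I'll turn the gripper to close along x before descending on the tape, so its body keeps clear of the orange cup.

Request:
send_rows([
  [[0, 0, 0], [0, 0, -0.125], 0.0918],
  [[0, 0, 0], [0, 0, -0.13], 0.0918],
  [[0, 0, 0], [0, 0, -0.13], 0.0918],
  [[0, 0, 0], [0, 0, -0.13], 0.0918],
  [[0, 0, -0.01], [0, 0, -0.13], 0.0918],
  [[0, 0, -0.02], [0, 0, -0.13], 0.0918],
  [[0, 0, -0.02], [0, 0, 0], 0.0918],
  [[0, 0, -0.02], [0, 0, 0], 0.0918],
  [[0, 0, -0.01], [0, 0, 0], 0.0918],
  [[0, 0, 0], [0, 0, 0], 0.0918],
])

```text
clock: 16.75
position: [0.4857, 0.0402, 0.0517]
ee_rot: [-2.22, -2.221, 0.003]
force: [0.0, -0.1, -0.4]
width: 1.003
```

Request:
send_rows([
  [[0, 0, -0.015], [0, 0, 0], 0.0918],
  [[0, 0, -0.015], [0, 0, 0], 0.0918],
  [[0, 0, -0.01], [0, 0, 0], 0.0918],
  [[0, 0, -0.004], [0, 0, 0], 0.0918],
  [[0, 0, 0], [0, 0, 0], 0.07],
  [[0, 0, 0], [0, 0, 0], 0.04],
  [[0, 0, 0], [0, 0, 0], 0.04],
  [[0, 0, 0], [0, 0, 0], 0.04],
  [[0, 0, 0], [0, 0, 0], 0.04],
  [[0, 0, 0], [0, 0, 0], 0.04],
])

```text
clock: 17.75
position: [0.4867, 0.0401, 0.009]
ee_rot: [2.221, 2.221, 0.001]
force: [0.2, 0.5, 1.6]
width: 0.554
```

Request:
send_rows([
  [[0, 0, 0.01], [0, 0, 0], 0.04],
  [[0, 0, 0.02], [0, 0, 0], 0.04],
  [[0, 0, 0.03], [0, 0, 0], 0.04],
  [[0, 0, 0.03], [0, 0, 0], 0.04],
  [[0, 0.01, 0.02], [0, 0, 0], 0.04],
  [[0, 0.03, 0], [0, 0, 0], 0.04],
  [[0.01, 0.03, 0], [0, 0, 0], 0.04],
  [[0.02, 0.03, 0], [0, 0, 0], 0.04],
  [[0.02, 0.03, 0], [0, 0, 0], 0.04],
  [[0.02, 0.03, 0], [0, 0, 0], 0.04],
])

```text
clock: 18.75
position: [0.5569, 0.2012, 0.1195]
ee_rot: [2.221, 2.221, 0.0]
force: [0.6, -0.8, 0.1]
width: 0.551
```

Request:
send_rows([
  [[0.02, 0.03, 0], [0, 0, 0], 0.04],
  [[0.02, 0.03, 0], [0, 0, 0], 0.04],
  [[0.015, 0.02, 0], [0, 0, 0], 0.04],
  [[0.009, 0.006, 0], [0, 0, 0], 0.04],
  [[0, 0, 0], [0, 0, 0], 0.04],
  [[0, 0, -0.02], [0, 0, 0], 0.04],
  [[0, 0, -0.03], [0, 0, 0], 0.04],
  [[0, 0, -0.02], [0, 0, 0], 0.04],
  [[0, 0, 0], [0, 0, 0], 0.04],
  [[0, 0, 0], [0, 0, 0], 0.04],
])

```text
clock: 19.75
position: [0.6202, 0.2854, 0.0494]
ee_rot: [-2.222, -2.221, 0.001]
force: [-0.3, -0.4, 0.2]
width: 0.551
```

```bash
python3 - <<'E'
from h import *
print(arm.observe()["position"])
cv2.imwrite("pics/c5.png",cv2.resize(np.hstack([get_image("top")[140:290,140:400],get_image("side")[110:260,180:330]]),None,fx=1.9,fy=1.9)[:,:,::-1])
E
```

```text
[0.62023731 0.28543241 0.04944384]
```

View pics/c5.png

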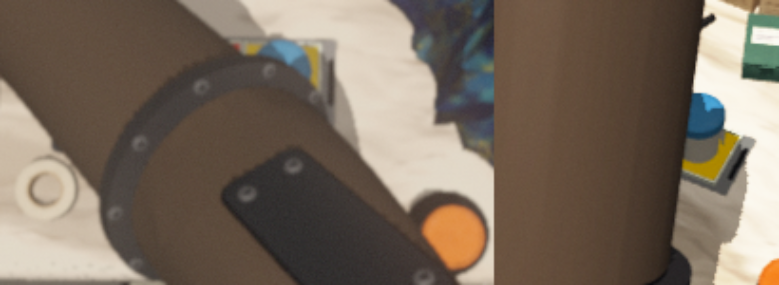

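Blue cup is upright in yellow and the orange cup is still on the mat; the arm hides the green section. I'll lower the tape until its underside reaches the floor (TCP about 0.014).

Request:
send_rows([
  [[0, 0, -0.015], [0, 0, 0], 0.04],
  [[0, 0, -0.012], [0, 0, 0], 0.04],
  [[0, 0, -0.005], [0, 0, 0], 0.04],
  [[0, 0, -0.002], [0, 0, 0], 0.04],
  [[0, 0, -0.001], [0, 0, 0], 0.04],
  [[0, 0, 0], [0, 0, 0], 0.04],
  [[0, 0, 0], [0, 0, 0], 0.055],
  [[0, 0, 0], [0, 0, 0], 0.065],
  [[0, 0, 0], [0, 0, 0], 0.075],
  [[0, 0, 0], [0, 0, 0], 0.085],
])

```text
clock: 20.85
position: [0.6205, 0.2861, 0.0136]
ee_rot: [-2.221, -2.221, 0.0]
force: [0.1, -0.3, -0.5]
width: 0.812
```

Request:
send_rows([
  [[0, 0, 0], [0, 0, 0], 0.0918],
  [[0, 0, 0.01], [0, 0, 0], 0.0918],
  [[0, 0, 0.03], [0, 0, 0.06], 0.0918],
  [[0, 0, 0.03], [0, 0, 0.06], 0.0918],
  [[-0.02, -0.005, 0.03], [0, 0, 0], 0.0918],
  [[-0.03, -0.01, 0], [0, 0, 0], 0.0918],
  [[-0.03, -0.01, 0], [0, 0, 0], 0.0918],
  [[-0.03, -0.01, 0], [0, 0, 0], 0.0918],
  [[-0.03, -0.01, 0], [0, 0, 0], 0.0918],
  [[-0.02, -0.001, 0], [0, 0, 0], 0.0918],
])

```text
clock: 21.85
position: [0.4586, 0.2387, 0.1144]
ee_rot: [2.084, 2.35, -0.001]
force: [-0.3, 0.1, -0.8]
width: 1.004
```

```bash
python3 - <<'E'
from h import *
s=arm.observe();print(s["position"],s["ee_rot"],s["joints"].round(2))
cv2.imwrite("pics/c6.png",cv2.resize(np.hstack([get_image("top")[140:290,140:400],get_image("side")[110:260,180:330]]),None,fx=1.9,fy=1.9)[:,:,::-1])
E
```

```text
[0.45863195 0.23865112 0.11442786] [ 2.08405059e+00  2.34951790e+00 -1.26406800e-03] [-0.17  0.45 -0.56  1.93  0.32  0.84 -0.77]
```

View pics/c6.png

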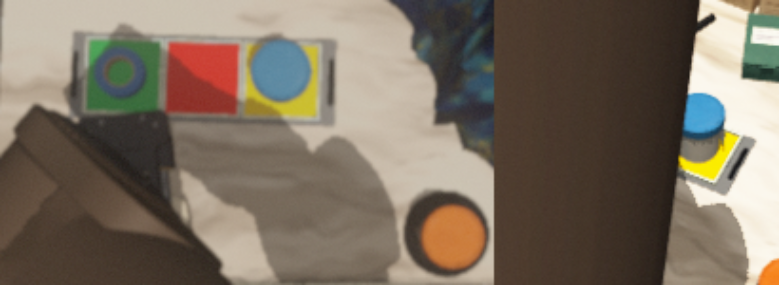

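The tape lies in the green section. Now to grip the timer.

Request:
send_rows([
  [[0.002, 0.001, -0.02], [0, 0, 0], 0.0918],
  [[0, 0, -0.025], [0, 0, 0], 0.0918],
  [[0, 0, -0.02], [0, 0, 0], 0.0918],
  [[0, 0, -0.02], [0, 0, 0], 0.0918],
  [[0, 0, -0.012], [0, 0, 0], 0.0918],
  [[0, 0, -0.008], [0, 0, 0], 0.0918],
  [[0, 0, 0], [0, 0, 0], 0.0918],
  [[0, 0, 0], [0, 0, 0], 0.075],
  [[0, 0, 0], [0, 0, 0], 0.05],
  [[0, 0, 0], [0, 0, 0], 0.05],
])

```text
clock: 22.95
position: [0.4629, 0.2413, 0.0094]
ee_rot: [2.084, 2.35, 0.002]
force: [0.7, -1.1, 0.3]
width: 0.787
```

Request:
send_rows([
  [[0, 0, 0], [0, 0, 0], 0.05],
  [[0, 0, 0], [0, 0, 0], 0.05],
  [[0, 0, 0.01], [0, 0, 0], 0.05],
  [[0, 0, 0.02], [0, 0, 0], 0.05],
  [[0, 0, 0.03], [0, 0, 0], 0.05],
  [[0, 0, 0.03], [0, 0, 0], 0.05],
  [[0.01, 0, 0.01], [0, 0, -0.05], 0.05],
  [[0.02, -0.006, 0], [0, 0, -0.05], 0.05],
  [[0.03, -0.01, 0], [0, 0, -0.04], 0.05],
  [[0.03, -0.01, 0], [0, 0, 0], 0.05],
])

```text
clock: 23.95
position: [0.5537, 0.2146, 0.1089]
ee_rot: [2.246, 2.196, 0.0]
force: [0.4, -0.3, -1.1]
width: 0.66
```

Request:
send_rows([
  [[0.03, -0.006, 0], [0, 0, 0], 0.05],
  [[0.025, -0.005, 0], [0, 0, 0], 0.05],
  [[0.01, 0, 0], [0, 0, 0], 0.05],
  [[0, 0, 0], [0, 0, 0], 0.05],
  [[0, 0, -0.02], [0, 0, 0], 0.05],
  [[0, 0, -0.02], [0, 0, 0], 0.05],
  [[0, 0, -0.01], [0, 0, 0], 0.05],
  [[0, 0, 0], [0, 0, 0], 0.05],
  [[0, 0, 0], [0, 0, 0], 0.05],
  [[0, 0, 0], [0, 0, 0], 0.05],
])

```text
clock: 24.95
position: [0.6179, 0.2046, 0.0599]
ee_rot: [2.243, 2.199, 0.002]
force: [-1.0, 0.2, -0.3]
width: 0.661
```

```bash
python3 - <<'E'
from h import *
s=arm.observe();print(s["position"],s["ee_rot"])
cv2.imwrite("pics/c7.png",cv2.resize(np.hstack([get_image("top")[140:290,140:400],get_image("side")[110:260,180:330]]),None,fx=1.9,fy=1.9)[:,:,::-1])
E
```

```text
[0.61786973 0.20458508 0.05988732] [2.24315996 2.19879315 0.00237431]
```

View pics/c7.png

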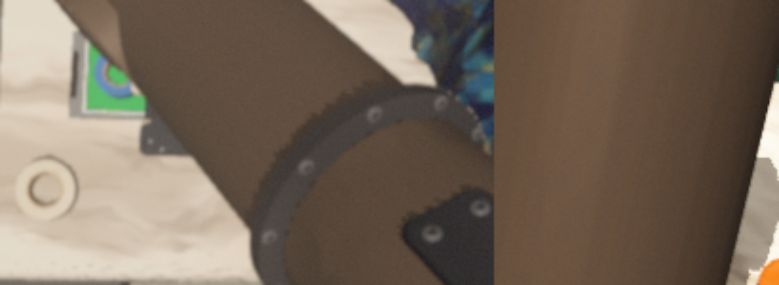

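The view is blocked, but the measured pose is on target (timer expected at about (618,203), yaw -1.2°). Lowering now.

Request:
send_rows([
  [[0.001, 0, -0.015], [0, 0, 0], 0.05],
  [[0, 0, -0.015], [0, 0, 0], 0.05],
  [[0, 0, -0.01], [0, 0, 0], 0.05],
  [[0, 0, -0.004], [0, 0, 0], 0.05],
  [[0, 0, -0.001], [0, 0, 0], 0.05],
  [[0, 0, 0], [0, 0, 0], 0.05],
  [[0, 0, 0], [0, 0, 0], 0.05],
  [[0, 0, 0], [0, 0, 0], 0.065],
  [[0, 0, 0], [0, 0, 0], 0.075],
  [[0, 0, 0], [0, 0, 0], 0.085],
])

```text
clock: 26.05
position: [0.6185, 0.2041, 0.0137]
ee_rot: [2.244, 2.199, 0.0]
force: [0.4, -0.2, 0.2]
width: 0.834
```

Request:
send_rows([
  [[0, 0, 0], [0, 0, 0], 0.0918],
  [[0, 0, 0.01], [0, 0, 0], 0.0918],
  [[0, 0, 0.03], [0, 0, 0], 0.0918],
  [[0, 0, 0.03], [0, 0, 0], 0.0918],
  [[0, 0, 0.04], [0, 0, 0], 0.0918],
  [[-0.03, 0, 0.04], [0, 0, 0], 0.0918],
  [[-0.04, 0, 0.03], [0, 0, 0], 0.0918],
  [[-0.04, 0, 0], [0, 0, 0], 0.0918],
  [[-0.04, 0, 0], [0, 0, 0], 0.0918],
  [[-0.04, 0, 0], [0, 0, 0], 0.0918],
])

```text
clock: 27.05
position: [0.427, 0.2041, 0.1947]
ee_rot: [2.243, 2.198, 0.002]
force: [0.3, 1.4, 0.5]
width: 1.002
```

Request:
send_rows([
  [[-0.03, -0.02, 0], [0, 0, 0], 0.0918],
  [[-0.02, -0.03, 0], [0, 0, 0], 0.0918],
  [[0, -0.04, 0], [0, 0, 0], 0.0918],
  [[0, -0.04, 0], [0, 0, 0], 0.0918],
  [[0, -0.04, 0], [0, 0, 0], 0.0918],
  [[0, -0.04, 0], [0, 0, 0], 0.0918],
  [[0, -0.04, 0], [0, 0, 0], 0.0918],
  [[0, -0.04, 0], [0, 0, 0], 0.0918],
  [[-0.01, -0.04, 0], [0, 0, 0], 0.0918],
  [[-0.02, -0.04, 0], [0, 0, 0], 0.0918],
])

```text
clock: 28.05
position: [0.3492, -0.1675, 0.1947]
ee_rot: [2.241, 2.199, 0.002]
force: [0.6, -1.3, -0.1]
width: 0.998
```

```bash
python3 - <<'E'
from h import *
s=arm.observe();print(s["position"],s["ee_rot"])
cv2.imwrite("pics/c8.png",cv2.resize(np.hstack([get_image("top")[140:290,140:400],get_image("side")[110:280,170:330][10:160]]),None,fx=1.85,fy=1.85)[:,:,::-1])
E
```

```text
[ 0.34916704 -0.16746188  0.1947317 ] [2.24112218e+00 2.19852196e+00 2.17013472e-03]
```

View pics/c8.png

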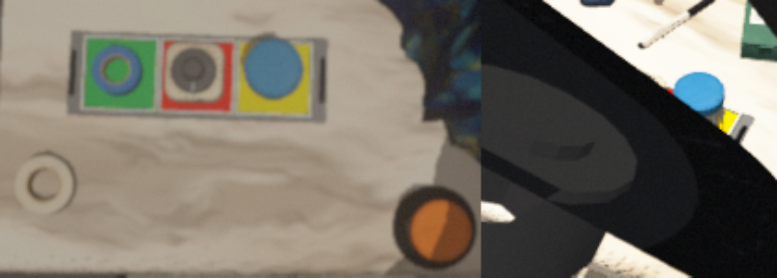

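In the top view all three items are in their sections and the orange cup is on the mat; the arm still blocks the side camera. I'll retreat further and measure.

Request:
send_rows([
  [[-0.01, -0.04, 0], [0, 0, -0.05], 0.0918],
  [[-0.01, -0.04, 0], [0, 0, -0.05], 0.0918],
  [[-0.01, -0.04, 0], [0, 0, -0.05], 0.0918],
  [[-0.01, -0.04, 0], [0, 0, -0.05], 0.0918],
  [[-0.01, -0.04, 0], [0, 0, -0.05], 0.0918],
  [[-0.01, -0.04, 0], [0, 0, -0.05], 0.0918],
  [[-0.01, -0.04, 0], [0, 0, -0.05], 0.0918],
  [[-0.01, -0.04, 0], [0, 0, -0.05], 0.0918],
  [[0, -0.04, 0], [0, 0, 0], 0.0918],
  [[0, 0, 0], [0, 0, 0], 0.0918],
])

```text
clock: 29.15
position: [0.2675, -0.5305, 0.1941]
ee_rot: [2.637, 1.703, -0.002]
force: [-0.5, 0.8, -0.9]
width: 1.001
```

```bash
python3 - <<'E'
from h import *
s=arm.observe();print(s["position"],s["force"])
for n in("top","side"):
    t=get_image(n)
    for k,lo,hi,z in(("orange",(5,150,90),(14,255,255),.066),("blue@lid",(95,90,50),(120,255,255),.069),("blue@tape",(95,90,50),(120,255,255),.024),("mat",(0,0,0),(180,255,50),.002)):
        for c in blobs(t,lo,hi,150):
            x,y,w,h=cv2.boundingRect(c)
            if 140<y<290 and 170<x<410 and w<60 and h<60: print(n,k,(x,y,w,h),*circ(n,c,z)[:2])
    if n=="side":
        cv2.imwrite("pics/c9.png",cv2.resize(t[130:305,140:420],None,fx=2.8,fy=2.8,interpolation=cv2.INTER_CUBIC)[:,:,::-1])
E
```

```text
[ 0.26753409 -0.53053147  0.19408161] [-0.52859151  0.7898427  -0.90194358]
top orange (362, 248, 33, 34) [454.7 -48.4  62.5] [454.5 -48.5]
top blue@lid (273, 162, 30, 30) [615.6 120.8  56.8] [615.6 120.1]
top blue@lid (190, 165, 26, 26) [612.1 278.5  48.6] [612.  278.6]
top blue@tape (273, 162, 30, 30) [623.3 120.8  59.7] [623.2 120. ]
top blue@tape (190, 165, 26, 26) [619.5 286.3  51. ] [619.5 286.4]
side orange (319, 246, 33, 31) [453.2 -49.6  64.8] [453.5 -49.5]
side blue@lid (274, 159, 27, 24) [612.8 118.8  68. ] [613.1 117.5]
side blue@lid (211, 150, 23, 21) [580.8 258.   59.6] [581.4 257.9]
side blue@lid (361, 211, 23, 25) [559.6 -85.8  65.2] [560.1 -86.1]
side blue@tape (274, 159, 27, 24) [649.3 134.1  72.6] [649.6 132.8]
side blue@tape (211, 150, 23, 21) [615.2 282.8  63.7] [615.8 282.7]
side blue@tape (361, 211, 23, 25) [592.5 -84.4  69.6] [593.  -84.6]
side mat (312, 261, 45, 35) [458.3 -53.8  87.3] [458.8 -53.5]
```

View pics/c9.png

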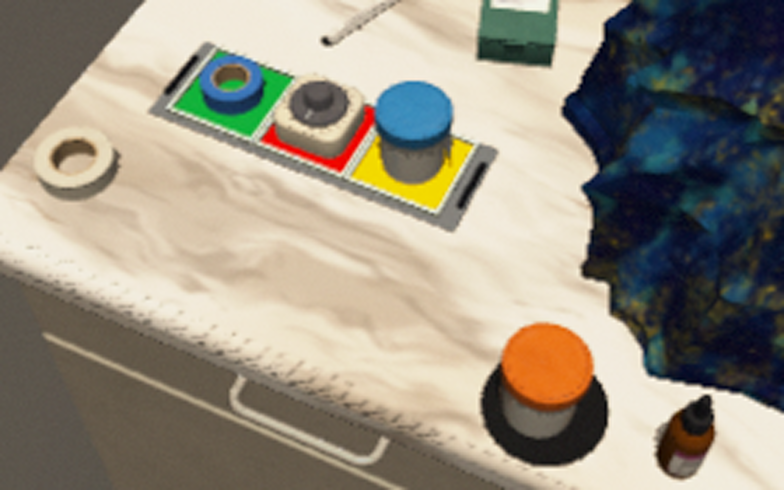

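The side view shows the tape, timer and blue cup flat and upright in green, red and yellow. The orange cup is wholly on the mat, about 6 mm from its centre with 17 mm of margin. The bottle and cream tape have not moved. Handing in.

```bash
python3 -c "
from cell import job; print(job.sign_off())"
```

```text
the job is handed in; nothing more can be done
None
```

I did the job in the order asked and signed it off at about 29 s; the sign-off reports no verdict.

- **Orange-lidded cup:** upright and wholly on the mat. Both views put it about 6 mm from the mat's centre, where 17 mm is allowed.
- **Blue-lidded cup:** upright in the yellow section, within about 5 mm of the section's centre.
- **Blue tape roll:** flat in the green section. The top view puts it within 1 mm of the centre, and the side view about 6 mm off (12 mm allowed). The side-view figure is rougher because the roll's wall is in the mask.
- **Timer:** flat in the red section and square to it. I checked this by eye in both views and by the tool pose at release (618, 204 mm against a centre of 619, 203 mm), not by a separate image measurement.
- **Left alone:** by eye, the cream tape and the bottle are where they started, and nothing tipped.

The two cameras disagree by 2–4 mm in places. Force readings at the end of each move were all 4 N or less, and the arm is parked clear of everything with the gripper open.

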